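Lock the spring-button support post into its bench receiver

ROBOT

A 6-joint arm with a two-finger parallel gripper is mounted at the origin on the work surface; the furniture and walls round the work are solid. World frame = base frame: x ahead of the robot, y to its left, z up, the work surface at z = 0. Lengths are in m, angles in rad, forces in N, time in s.
With the tool pointing down it reaches from about 0.3 to 0.775 m from the base axis. Payload 14.6 kg.
Tool frame: the origin (TCP) lies midway between the tips of the shut fingers; the grasp point (between the pads) lies 19 mm behind it (ctrl.grip_depth is the z of the grasp point in the tool frame, in m); z points along the fingers, y is the line along which they close (so a half turn about z gives the same grasp; the last joint's range is limited). The gripper opens to 94 mm and grips with 3 to 60 N. Pads are 16 mm wide; open, the fingers measure 119 mm over their backs; the gripper's body (75 mm by 177 mm) begins 78 mm behind the grasp point.
Start: joints at [-1.168, 0.3, 1.521, -0, 1.321, -0.067], TCP at [0.249, -0.49, 0.205] pointing down, gripper open.
Joint ranges: [-3.03, 3.03], [-0.79, 2.21], [0.23, 2.52], [-1.04, 4.18], [0, 3.07], [-2.55, 2.55]. Speed limits (rad/s): [2.22, 2.22, 2.57, 3.14, 3.14, 3.14].

INTERFACE

Orientations are given as [roll, pitch, yaw] about the fixed x, y, z axes, in that order (R = Rz(yaw) Ry(pitch) Rx(roll)).
In Python, from station import ctrl gives the robot as it stands. The module is installed in compiled form; this text tells all that it offers.
- The arm moves only by the tool carry_out, never from a script. Its argument "commands" is a list of rows, each a list of 3 entries, a list of its own where there are three numbers: the closure, from 0 (fully open) to 1 (shut), then the shift along the tool's x, y, z in mm, then the turn, a rotation vector about the tool's x, y, z in rad. In form: [[gripper, [tx, ty, tz], [wx, wy, wz]], ...]. A call has 1 to 10 rows; each row shifts and turns the commanded pose from where the row before left it, along the tool's axes as they then stand; what a row does not reach is not made up. A row lasts 1/8 s, in which the tool goes at most 62.5 mm and 10.7 degrees, less where a joint would pass 70% of its speed; a pose out of reach is approached as far as the arm can. A call with a gripper value outside its range is refused whole. The fingers move at their own pace and stop on an object; "squeeze" is the grip in N (left out, the last holds). Time passes only in rows, so rows that do not move let the fingers close. It gives the time, the measured TCP pose, the force, the opening and the grip force at its end, in the units of the state.
- ctrl.get_obs(): the state, without advancing time (a new reading comes with each control period).
- ctrl.camera(name): name is "scene" or "top"; returns a dict with "img" (384x512x3 uint8, blue, green, red), "camera_matrix" (3x3 intrinsics, pixels), "rvec" (rotation vector, rad) and "tvec" (3), from world to camera coordinates, as OpenCV has them. Camera axes: x right, y down, z forward; pixel columns grow to the right and rows downward; lengths in m; the calibration is good to about 2 mm. A picture is of the moment at which its call begins. There is no depth.
- ctrl.hand_in(): hands the job in; it is judged then, once.
Trained networks look in the newest picture that a camera, given by its name, has taken for a name from the list of things; names that differ only in an ending like _2 or _b are one class to them, and where a whole thing is asked for, a point or a joint stands for the part that bears it (a point fixed in the world has none). Each returns a list of dicts, best first, with "score" (0 to 1); they miss things now and then, are a little off and sometimes report something else, mostly with a low value. They report only what shows in the picture. A call takes as long as a camera call.
- ctrl.outline_of(thing, camera): "region" (384x512 bool, what is visible of it).
- ctrl.place_of(thing, camera): "at" ([x, y, z] in m, in world coordinates, good to about 4 mm: a listed point, or the origin of a listed thing).
The state is a dict: "time_s": time; "qpos": joint angles; "joint_vel": joint speeds; "tau": joint torques, N m; "ee_pos": TCP position; "eef_rot": TCP orientation; "force": force on the tool from outside, world axes, zero at the start; "moment": the same for the moment, N m; "grip_width": finger opening in m; "grip_force": force on a finger pad.
Only numpy, scipy, OpenCV 4.12 (cv2) and the standard library are available. Lean on these libraries where they do the work, as an engineer would, in place of code of your own. Each camera call takes 0.05 s, during which the arm holds its last target. There are 200 camera calls.

TASK

Take the square support post out of its wooden storage block and put it into the steel receiver on the bench: squeeze the thumb plate so that the spring button lies flush, slide the post down into the sleeve with the button on the side that has the hole, then let the thumb plate go and press the post gently further down until the button pops out through the hole and locks it. Leave the paint tin where it stands.

Things in the scene. Friction and masses are not known exactly. Their poses are not given: they have to be found in the camera images.
- post: Loose upright support post, about 0.2 kg: aluminium square tube 32 x 32 mm, 140 mm tall, black foot plug (27 mm square, lowest 10 mm), black rubber cap. Origin: centre of the foot's underside; z up along the post; the button is on its -x face. It starts standing upright with 2 mm play in the storage block, button above the block.
- button (a joint): How far the spring button is pressed in, m: 0 = fully out (7 mm proud of the post's face), 0.007 = flush. Nib and thumb plate are one rigid piece sliding along the post's x. The spring takes 2.3 N to start, 4.4 N to hold flush. While the plate is squeezed the nib cannot pop out; once the nib is below the sleeve's rim the sleeve keeps it in and the plate may be let go.
- thumb_plate (a point): Middle of the outer face of the button's ribbed black thumb plate: 20 mm wide, 42 mm high (82 to 124 mm above the foot), on the post's -x face. Squeezing the post across its x here (39 mm over post and plate with the button out, 32 mm flush) presses the button in and holds the post.
- nib (a point): Middle of the outer face of the button's steel nib, below the thumb plate: 10 mm wide, 12 mm high (36 to 48 mm above the foot). Square edges: if it is out, it lands on the sleeve's rim and does not ramp in.
- post_top (a point): Centre of the flat top of the post's rubber cap (34 mm square, 8 mm thick), 140 mm above the foot's underside. The post may be pressed down here with shut fingers. In the sleeve with the plate let go it slides down under a push of about 2 to 8 N; with the nib in the hole it stops hard. The foot can go down no further than the flange, 10 mm above the bench.
- storage_block: Fixed light wooden block 110 x 110 x 40 mm with a 36 mm square well, 30 mm deep, in its middle (well floor 10 mm above the bench); the post starts in it, x axes alike. Origin: centre of its underside. A mitre saw stands behind the right-hand place (fixed, taller than the post): keep arm and gripper in front of it.
- receiver: Fixed receiver: dark steel flange 110 x 110 x 10 mm, in its middle an upright square steel sleeve, open at the top: bore 34.5 x 34.5 mm along the receiver's x and y, wall 4 mm, a button hole 16 mm wide, 14 mm high in the -x wall. The post goes in with its x along the receiver's x. Origin: centre of the flange's underside; z up. More than 40 N between post and receiver damages it.
- mouth (a point): Nominal centre of the sleeve's rim, 100 mm above the bench. The sleeve stands on a shim: the real rim is up to 10 mm higher or lower, not measured. Hole 20 to 34 mm below the real rim. The nib is all in the bore with the foot over 48 mm below the rim, in the hole with the foot about 68 to 70 mm below; deeper it has missed. Three flared lips rise 6 mm above the rim, none on the hole side.
- tin: Bystander: closed paint tin, 77 mm in diameter and 75 mm tall, standing between the storage block and the receiver. Origin: centre of its underside.

How it is judged:
By the outcome, as a careful person would: the job done as asked, in the order asked, and still so for the second after the job is handed in, with the robot touching nothing.
It also fails if it takes over 61 s, if anything falls off the work surface, if the arm or the gripper's body presses on something with over 40 N, if the wrist force passes 120 N, or if a joint passes its speed limit or range.

## Working session

There is one attempt and no reset: what is moved stays moved. The work goes in short steps, Python scripts to look and compute and a tool call to move; the robot and the scene stay as the last step left them, time stands still between calls to the robot, and variables do not carry over. Pictures are saved under pics/ and viewed, at most 10 in all, crops included, and the job is handed in when it is done.

Besides the shell and the picture viewer there is one more tool, called after "Call:" as name(argument=value, ...) on one line, values as JSON. carry_out: Moves the arm, as the interface text tells. Its arguments: {"type":"object","properties":{"commands":{"type":"array","items":{"type":"array"}},"squeeze":{"type":"number"}},"required":["commands"]}

```bash
mkdir -p pics; cat > h.py <<'E'
import numpy as np, cv2
from station import ctrl
def cam(n):
    c=ctrl.camera(n); R=cv2.Rodrigues(np.array(c["rvec"],float))[0]
    return c["img"],np.array(c["camera_matrix"]),R,np.array(c["tvec"],float).ravel()
def ray(c,u,v,z):
    _,K,R,t=c; d=R.T@np.linalg.solve(K,[u,v,1.]); o=-R.T@t
    return o+d*(z-o[2])/d[2]
def proj(c,p):
    _,K,R,t=c; q=K@(R@np.array(p)+t); return q[:2]/q[2]
E
python3 - <<'E'
from h import *
np.set_printoptions(precision=4,suppress=True)
for n in("top","scene"):
    c=cam(n); cv2.imwrite(f"pics/{n}0.png",cv2.resize(c[0],(768,576),interpolation=cv2.INTER_CUBIC))
    print(n,"cam at",-c[2].T@c[3])
    for t in("post","thumb_plate","nib","post_top","storage_block","receiver","mouth","tin"):
        print(t,[(round(r["score"],2),np.round(r["at"],4)) for r in ctrl.place_of(t,n)][:2])
o=ctrl.get_obs();print(o["ee_pos"],o["eef_rot"],o["grip_width"],o["time_s"],ctrl.grip_depth)
E
```

```text
top cam at [0.3262 0.0035 0.9755]
post [(0.96, array([ 0.4241, -0.1872,  0.0106])), (0.32, array([ 0.4246, -0.1896,  0.1497]))]
thumb_plate [(0.57, array([ 0.401 , -0.1801,  0.1109]))]
nib [(0.37, array([ 0.4059, -0.1845,  0.0502]))]
post_top [(0.92, array([ 0.4256, -0.1886,  0.1488]))]
storage_block [(0.85, array([ 0.4254, -0.1922,  0.0023]))]
receiver [(0.62, array([0.4469, 0.2486, 0.0015])), (0.23, array([ 0.4639,  0.0162, -0.0001]))]
mouth [(0.92, array([0.4436, 0.2454, 0.0974]))]
tin [(0.83, array([0.4631, 0.0192, 0.0012])), (0.61, array([ 0.4021, -0.1811,  0.1115]))]
scene cam at [-0.1385  0.6345  0.5524]
post [(0.84, array([ 0.4246, -0.1858,  0.0051]))]
thumb_plate [(0.45, array([ 0.4036, -0.1819,  0.1155])), (0.45, array([0.4635, 0.0143, 0.0032]))]
nib [(0.67, array([ 0.4028, -0.1829,  0.0531]))]
post_top [(0.7, array([ 0.4256, -0.1863,  0.1481]))]
storage_block [(0.89, array([ 0.4226, -0.1879, -0.0006]))]
receiver [(0.85, array([0.4474, 0.2418, 0.001 ]))]
mouth []
tin [(0.95, array([0.462 , 0.0166, 0.0003]))]
[ 0.249  -0.4904  0.2055] [ 3.1416 -0.      0.4698] 0.09361321266175243 0.9 -0.0188
```

View pics/top0.png

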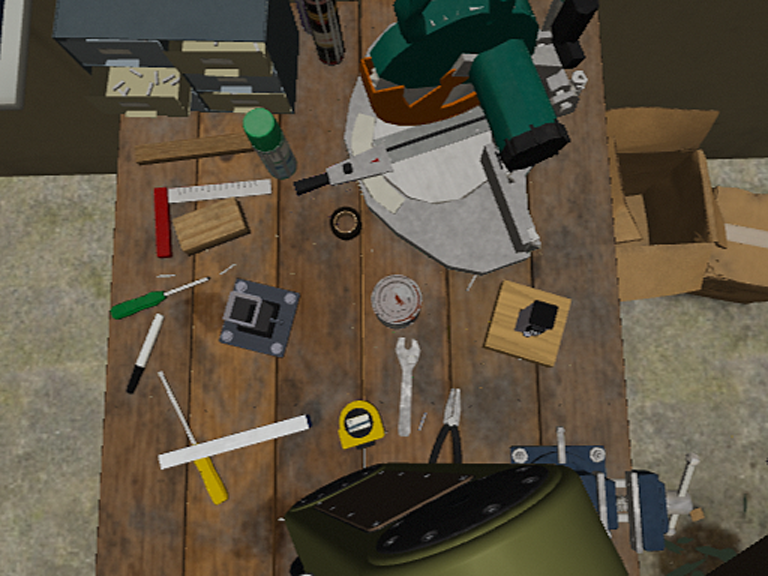

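View pics/scene0.png

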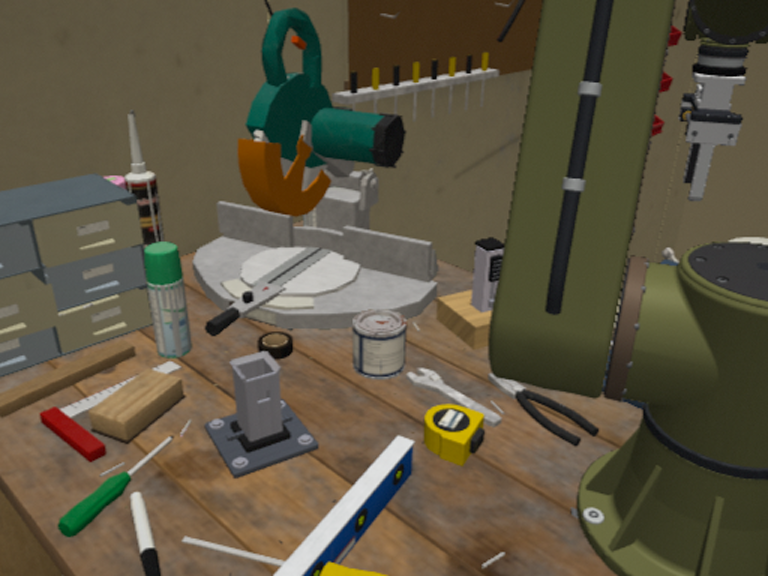

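```bash
python3 - <<'E'
from h import *
c=cam("top")
def rect(thing,z):
    m=ctrl.outline_of(thing,"top")[0]["region"].astype(np.uint8)
    k=max(cv2.findContours(m,0,cv2.CHAIN_APPROX_NONE)[0],key=cv2.contourArea)[:,0]
    p=np.array([ray(c,u,v,z)[:2]*1000 for u,v in k],np.float32)
    print(thing,cv2.minAreaRect(p))
rect("storage_block",.04); rect("receiver",.01); rect("post_top",.15)
a=c[0][175:255,135:215]; b=c[0][175:255,310:390]
s=cam("scene"); d=s[0][220:320,125:225]; e=s[0][150:250,270:370]
f=lambda i:cv2.resize(i,(390,290 if 0 else 390),interpolation=cv2.INTER_CUBIC)
cv2.imwrite("pics/crop.png",cv2.resize(np.vstack([np.hstack([f(a),f(b)]),np.hstack([f(d),f(e)])]),(600,600)))
E
```

```text
storage_block ((423.9342956542969, -187.52020263671875), (113.65343475341797, 116.49205017089844), 72.22472381591797)
receiver ((446.20611572265625, 242.955810546875), (113.75955963134766, 110.44774627685547), 74.78348541259766)
post_top ((418.4324951171875, -179.1110076904297), (50.404335021972656, 52.588165283203125), 73.51589965820312)
```

View pics/crop.png

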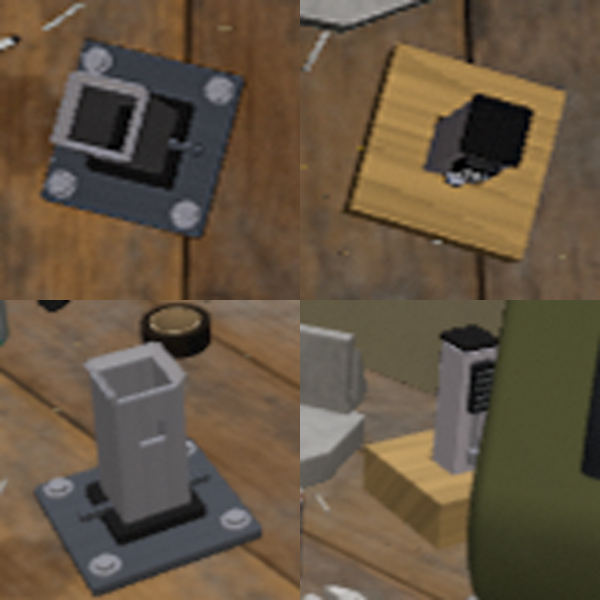

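Call:
carry_out(commands=[[0,[0,0,-30],[0,0,0]],[0,[37,-24,0],[0,0,0]],[0,[37,-24,0],[0,0,0]],[0,[37,-24,0],[0,0,0]],[0,[37,-24,0],[0,0,0]],[0,[37,-24,0],[0,0,0]],[0,[37,-24,0],[0,0,0]],[0,[36,-23,0],[0,0,0]],[0,[36,-23,0],[0,0,0]],[0,[0,0,0],[0,0,-0.16]]])

```text
time_s: 2.4
ee_pos: [0.4261, -0.1859, 0.2355]
eef_rot: [3.142, -0.0, 0.635]
force: [0.1, -0.8, -1.2]
grip_width: 0.0939
grip_force: 0.0
```

Call:
carry_out(commands=[[0,[0,0,0],[0,0,-0.16]],[0,[0,0,0],[0,0,-0.16]],[0,[0,0,0],[0,0,-0.16]],[0,[0,0,0],[0,0,-0.155]],[0,[0,0,0],[0,0,0]],[0,[0,0,0],[0,0,0]]])

```text
time_s: 3.15
ee_pos: [0.4251, -0.1879, 0.2355]
eef_rot: [3.142, -0.0, 1.261]
force: [0.7, 0.3, -0.3]
grip_width: 0.0941
grip_force: 0.0
```

```bash
python3 - <<'E'
from h import *
np.set_printoptions(precision=4,suppress=True)
o=ctrl.get_obs();print(o["ee_pos"],o["eef_rot"],o["force"],o["time_s"])
c=cam("scene"); 
for t in("post","post_top","receiver"): print(t,[(round(r["score"],2),r["at"]) for r in ctrl.place_of(t,"scene")][:1])
img=cv2.resize(c[0],None,fx=4,fy=4,interpolation=cv2.INTER_CUBIC)
a=np.radians(-15.2);Rz=np.array([[np.cos(a),-np.sin(a)],[np.sin(a),np.cos(a)]])
def P(x,y,z): return tuple(np.int32(np.round(4*proj(c,[*(Rz@[x,y]+[.446,.2435]),z])+1.5)))
h=.02125
for z in(.01,.1):
    q=[P(s*h,t*h,z) for s,t in((-1,-1),(-1,1),(1,1),(1,-1))]
    cv2.polylines(img,[np.array(q)],True,(0,0,255),1)
for z in (.066,.08): cv2.line(img,P(-h,-.008,z),P(-h,.008,z),(0,255,0),1)
q=[P(s*.055,t*.055,.01) for s,t in((-1,-1),(-1,1),(1,1),(1,-1))]
cv2.polylines(img,[np.array(q)],True,(255,0,0),1)
x,y=P(0,0,.05); l=img[y-300:y+300,x-200:x+200]
x,y=np.int32(4*proj(c,[.425,-.188,.13])); r=img[max(0,y-300):max(0,y-300)+600,x-200:x+200]
cv2.imwrite("pics/s1.png",np.hstack([l,r]))
E
```

```text
[ 0.4251 -0.1879  0.2355] [ 3.1415 -0.      1.2613] [ 0.7193  0.3013 -0.3483] 3.15
post [(0.69, [0.4051, -0.1828, 0.1146])]
post_top [(0.92, [0.4216, -0.1867, 0.1502])]
receiver [(0.62, [0.449, 0.2434, -0.0002])]
```

View pics/s1.png

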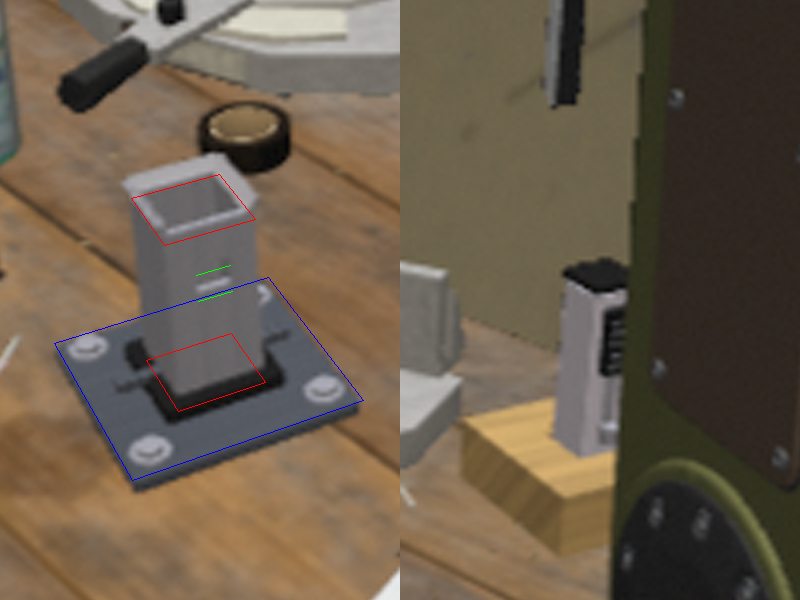

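Call:
carry_out(commands=[[0,[0,0,40],[0,0,0]],[0,[0,0,40],[0,0,0]],[0,[0,0,40],[0,0,0]],[0,[0,0,19],[0,0,0]],[0,[0,0,0],[0,0,0]],[1,[0,0,0],[0,0,0]],[1,[0,0,0],[0,0,0]],[1,[0,0,0],[0,0,0]],[1,[0,0,0],[0,0,0]],[1,[0,0,0],[0,0,0]]], squeeze=20)

```text
time_s: 4.6
ee_pos: [0.4251, -0.1879, 0.0965]
eef_rot: [3.141, 0.0, 1.265]
force: [-0.7, -0.4, -0.6]
grip_width: 0.0476
grip_force: 0.0
```

Call:
carry_out(commands=[[1,[0,0,0],[0,0,0]],[1,[0,0,0],[0,0,0]],[1,[0,0,0],[0,0,0]],[1,[0,0,0],[0,0,0]]])

```text
time_s: 5.1
ee_pos: [0.425, -0.1878, 0.0964]
eef_rot: [-3.141, -0.0, 1.265]
force: [0.1, 0.7, -0.7]
grip_width: 0.0335
grip_force: 20.0
```

Call:
carry_out(commands=[[1,[0,0,0],[0,0,0]],[1,[0,0,0],[0,0,0]],[1,[0,0,0],[0,0,0]]], squeeze=25)

```text
time_s: 5.48
ee_pos: [0.4251, -0.1879, 0.0964]
eef_rot: [-3.141, -0.0, 1.265]
force: [0.0, -0.4, -1.9]
grip_width: 0.0341
grip_force: 25.0
```

Call:
carry_out(commands=[[1,[0,0,-10],[0,0,0]],[1,[0,0,-15],[0,0,0]],[1,[0,0,-20],[0,0,0]],[1,[0,0,-25],[0,0,0]],[1,[0,0,-30],[0,0,0]],[1,[0,0,-30],[0,0,0]],[1,[0,0,-20],[0,0,0]],[1,[0,0,0],[0,0,0]],[1,[0,0,0],[0,0,0]]])

```text
time_s: 6.6
ee_pos: [0.4248, -0.1877, 0.2459]
eef_rot: [-3.141, -0.0, 1.265]
force: [0.2, -0.2, -3.1]
grip_width: 0.0333
grip_force: 25.0
```

```bash
python3 - <<'E'
from h import *
np.set_printoptions(precision=4,suppress=True)
for n in("top","scene"):
    c=cam(n)
    for t in("post","nib","post_top","thumb_plate"): print(n,t,[(round(r["score"],2),np.round(r["at"],4)) for r in ctrl.place_of(t,n)][:1])
o=ctrl.get_obs();print(o["ee_pos"],o["grip_width"],o["force"])
E
```

```text
top post [(0.45, array([ 0.4255, -0.1867,  0.1618]))]
top nib []
top post_top []
top thumb_plate []
scene post [(0.64, array([ 0.4255, -0.1856,  0.1564]))]
scene nib []
scene post_top []
scene thumb_plate []
[ 0.4251 -0.1879  0.2464] 0.03349503152819569 [ 0.4801  0.0799 -2.8259]
```

Call:
carry_out(commands=[[1,[25,-7,0],[0,0,0]],[1,[42,-11,0],[0,0,0]],[1,[45,-12,0],[0,0,0]],[1,[45,-12,0],[0,0,0]],[1,[45,-12,0],[0,0,0]],[1,[45,-12,0],[0,0,0]],[1,[45,-12,0],[0,0,0]],[1,[45,-12,0],[0,0,0]],[1,[42,-11,0],[0,0,0]],[1,[39,-9,0],[0,0,-0.04]]])

```text
time_s: 8.35
ee_pos: [0.446, 0.2454, 0.2465]
eef_rot: [3.141, -0.0, 1.306]
force: [1.1, -1.4, -2.5]
grip_width: 0.0333
grip_force: 25.0
```

Call:
carry_out(commands=[[1,[0,0,0],[0,0,0]],[1,[0,0,0],[0,0,0]],[1,[0,0,0],[0,0,0]]])

```text
time_s: 8.72
ee_pos: [0.4463, 0.243, 0.2466]
eef_rot: [3.141, -0.0, 1.304]
force: [-0.1, -0.3, -2.4]
grip_width: 0.0337
grip_force: 25.0
```

```bash
python3 - <<'E'
from h import *
np.set_printoptions(precision=4,suppress=True)
o=ctrl.get_obs();print(o["ee_pos"],o["eef_rot"],o["grip_width"],o["force"])
ims=[]
for n in("top","scene"):
    c=cam(n)
    for t in("post","nib","post_top","mouth","receiver"): print(n,t,[(round(r["score"],2),np.round(r["at"],4)) for r in ctrl.place_of(t,n)][:1])
    x,y=np.int32(4*proj(c,[.4465,.2435,.13]))
    im=cv2.resize(c[0],None,fx=4,fy=4,interpolation=cv2.INTER_CUBIC)
    y=max(y,300); im=im[y-300:y+300,x-200:x+200]; ims.append(im)
cv2.imwrite("pics/s2.png",np.hstack(ims))
E
```

```text
[0.4463 0.243  0.2466] [ 3.1414 -0.      1.3035] 0.03368001131869687 [-0.1087 -0.2769 -2.3872]
top post []
top nib []
top post_top [(0.76, array([0.4451, 0.2422, 0.2996]))]
top mouth [(0.91, array([0.4459, 0.2452, 0.0959]))]
top receiver [(0.59, array([0.4451, 0.2436, 0.002 ]))]
scene post [(0.76, array([0.4474, 0.2482, 0.1586]))]
scene nib [(0.4, array([0.4287, 0.2475, 0.2055]))]
scene post_top [(0.62, array([0.4463, 0.2464, 0.2995]))]
scene mouth [(0.96, array([0.4445, 0.2438, 0.0974]))]
scene receiver [(0.66, array([0.4639, 0.0153, 0.002 ]))]
```

View pics/s2.png

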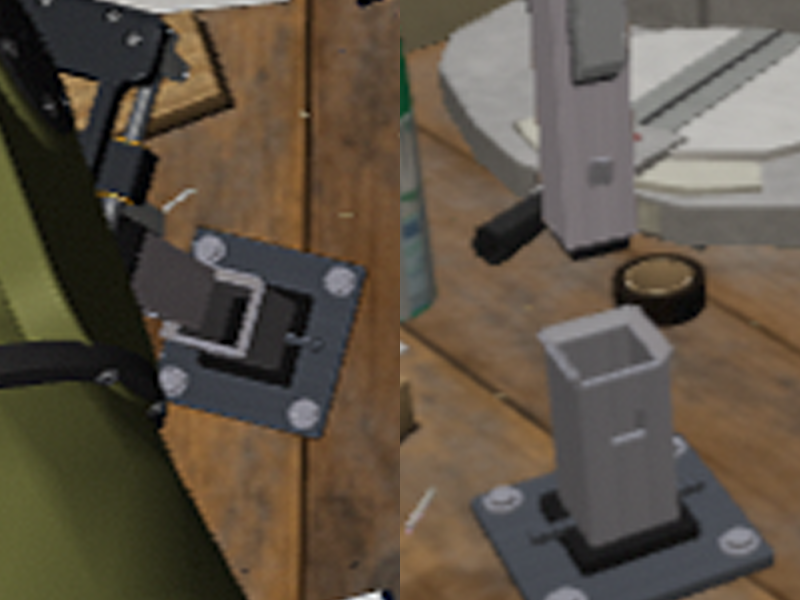

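Call:
carry_out(commands=[[1,[0,0,12],[0,0,0]],[1,[0,0,12],[0,0,0]],[1,[0,0,12],[0,0,0]],[1,[0,0,0],[0,0,0]],[1,[0,0,0],[0,0,0]]])

```text
time_s: 9.95
ee_pos: [0.4463, 0.2439, 0.2107]
eef_rot: [3.141, -0.0, 1.305]
force: [0.1, 0.9, -2.7]
grip_width: 0.0336
grip_force: 25.0
```

```bash
cat > ov.py <<'E'
from h import *
import sys
name=sys.argv[1]; rim=float(sys.argv[2]); sx,sy=map(float,sys.argv[3:5])
o=ctrl.get_obs();p=o["ee_pos"];print(p,o["eef_rot"],o["force"],o["grip_width"])
ims=[]
for n,f in(("top",6),("scene",6)):
    c=cam(n)
    im=cv2.resize(c[0],None,fx=f,fy=f,interpolation=cv2.INTER_CUBIC)
    def sq(xy,yaw,h,z,col):
        a=yaw;R=np.array([[np.cos(a),-np.sin(a)],[np.sin(a),np.cos(a)]])
        q=[np.int32(np.round(f*proj(c,[*(R@[s*h,t*h]+xy),z])+f/2-.5)) for s,t in((-1,-1),(-1,1),(1,1),(1,-1))]
        cv2.polylines(im,[np.array(q)],True,col,1); return q
    post=np.array(p[:2]); yaw=o["eef_rot"][2]-np.pi/2; zf=p[2]-.0864
    a=sq(post,yaw,.016,zf+.010,(0,0,255)); b=sq(post,yaw,.016,zf+.07,(0,0,255))
    for u,v in zip(a,b): cv2.line(im,tuple(u),tuple(v),(0,0,255),1)
    R=np.array([sx,sy]); a=sq(R,-.265,.02125,rim,(0,255,0)); b=sq(R,-.265,.02125,rim-.07,(0,255,0))
    sq(R,-.265,.01725,rim,(0,255,0))
    for u,v in zip(a,b): cv2.line(im,tuple(u),tuple(v),(0,255,0),1)
    x,y=np.int32(f*proj(c,[sx,sy,.11])); y=max(y,300); ims.append(im[y-300:y+300,x-200:x+200])
cv2.imwrite(f"pics/{name}.png",np.hstack(ims))
E
python3 ov.py s3 .105 .4455 .2435
```

```text
[0.44628218 0.24387721 0.21070215] [ 3.14127787e+00 -2.12194828e-04  1.30483204e+00] [ 0.09953257  0.90577939 -2.69237308] 0.03356424633523026
```

View pics/s3.png

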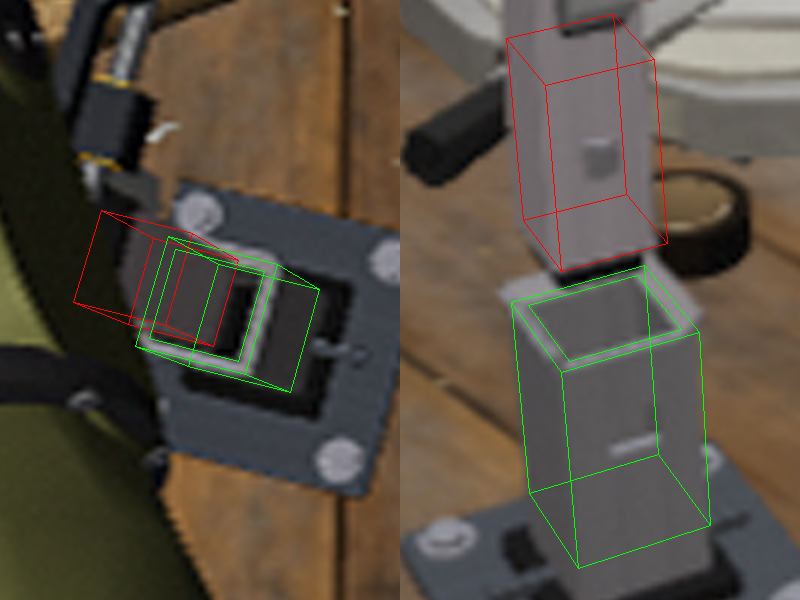

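Call:
carry_out(commands=[[1,[0,0,4],[0,0,0]],[1,[0,0,4],[0,0,0]],[1,[0,0,4],[0,0,0]],[1,[0,0,4],[0,0,0]],[1,[0,0,4],[0,0,0]],[1,[0,0,0],[0,0,0]]])

```text
time_s: 10.8
ee_pos: [0.446, 0.2438, 0.1901]
eef_rot: [-3.141, 0.0, 1.305]
force: [0.0, 0.8, -2.4]
grip_width: 0.0336
grip_force: 25.0
```

Call:
carry_out(commands=[[1,[0,0,2],[0,0,0]],[1,[0,0,2],[0,0,0]],[1,[0,0,2],[0,0,0]],[1,[0,0,0],[0,0,0]]])

```text
time_s: 11.3
ee_pos: [0.4461, 0.2438, 0.1843]
eef_rot: [-3.141, 0.0, 1.305]
force: [-0.4, -0.1, -3.0]
grip_width: 0.034
grip_force: 25.0
```

Call:
carry_out(commands=[[1,[0,0,1.5],[0,0,0]],[1,[0,0,1.5],[0,0,0]],[1,[0,0,0],[0,0,0]]])

```text
time_s: 11.68
ee_pos: [0.4465, 0.2439, 0.1824]
eef_rot: [3.14, -0.001, 1.305]
force: [-0.2, -1.4, 5.7]
grip_width: 0.0334
grip_force: 25.0
```

```bash
python3 - <<'E'
from h import *
o=ctrl.get_obs();print(o["ee_pos"],o["eef_rot"],o["force"],o["moment"])
E
python3 ov.py s4 .105 .4455 .2435
```

```text
[0.44645668 0.24393909 0.18239153] [ 3.14049693e+00 -9.38096101e-04  1.30476672e+00] [-0.19374183 -1.35687893  5.69445976] [-0.2596991   0.3826292   0.04960726]
[0.44645668 0.24393909 0.18239153] [ 3.14049693e+00 -9.38096101e-04  1.30476672e+00] [-0.19374183 -1.35687893  5.69445976] 0.03343524938480572
```

View pics/s4.png

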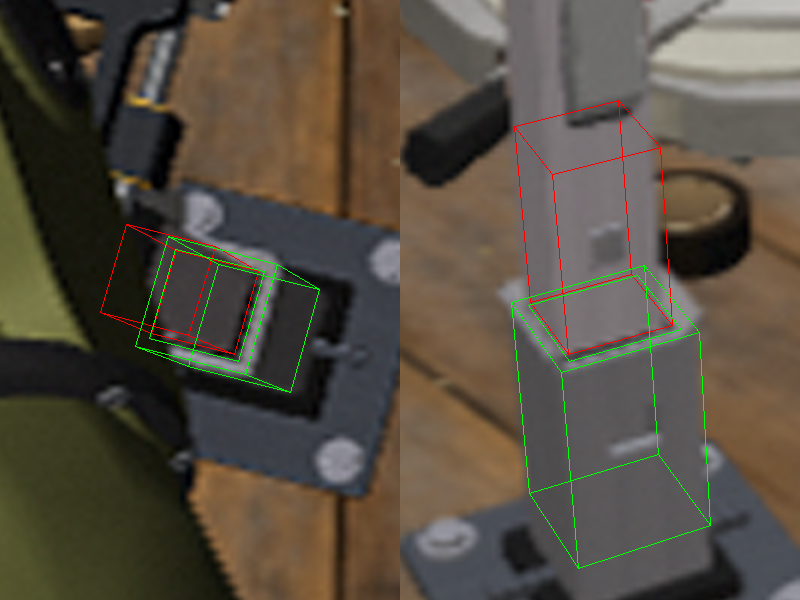

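Call:
carry_out(commands=[[1,[0,0,-3],[0,0,0]],[1,[0,1.5,0],[0,0,0]],[1,[0,0,0],[0,0,0]]])

```text
time_s: 12.15
ee_pos: [0.4476, 0.2434, 0.1842]
eef_rot: [-3.141, 0.0, 1.305]
force: [-1.0, -0.7, -1.6]
grip_width: 0.0337
grip_force: 25.0
```

```bash
python3 - <<'E'
from h import *
o=ctrl.get_obs();print(o["ee_pos"],o["force"],o["moment"])
E
```

```text
[0.44764384 0.24336462 0.18424574] [-1.02549068 -0.68336603 -1.57184069] [-0.04041181 -0.07525728 -0.03922514]
```

Call:
carry_out(commands=[[1,[0,0,1.5],[0,0,0]],[1,[0,0,1.5],[0,0,0]],[1,[0,0,1],[0,0,0]],[1,[0,0,0],[0,0,0]]])

```text
time_s: 12.65
ee_pos: [0.4481, 0.2441, 0.1825]
eef_rot: [3.139, -0.003, 1.305]
force: [-5.2, -0.9, 17.0]
grip_width: 0.0337
grip_force: 25.0
```

```bash
python3 - <<'E'
from h import *
o=ctrl.get_obs();print(o["ee_pos"],o["force"],o["moment"])
E
```

```text
[0.4481241  0.24405729 0.18249216] [-5.22171178 -0.86369316 16.97456386] [-0.05579271  1.02317514 -0.04362912]
```

Call:
carry_out(commands=[[1,[0,0,-4],[0,0,0]],[1,[0,0,0],[0,0,0]],[1,[0,0,0],[0,0,0]]])

```text
time_s: 13.02
ee_pos: [0.4475, 0.2433, 0.184]
eef_rot: [-3.141, 0.0, 1.305]
force: [-0.6, 0.4, -2.7]
grip_width: 0.0338
grip_force: 25.0
```

```bash
python3 - <<'E'
from h import *
o=ctrl.get_obs();print(o["ee_pos"],o["force"],o["moment"])
ims=[]
for n,f in(("top",11),("scene",11)):
    c=cam(n)
    x,y=np.int32(proj(c,[.446,.2435,.105])); print(n,x,y)
    w,h=18,27
    im=cv2.resize(c[0][y-h:y+h,x-w:x+w],None,fx=f,fy=f,interpolation=cv2.INTER_CUBIC)
    im=np.uint8(255*(np.clip(im/255.,0,1))**.6)
    ims.append(im)
cv2.imwrite("pics/s5.png",np.hstack(ims))
E
```

```text
[0.44748632 0.24334388 0.1840442 ] [-0.59077449  0.36966645 -2.74295403] [-0.05808866 -0.04745182 -0.03985345]
top 161 205
scene 170 245
```

View pics/s5.png

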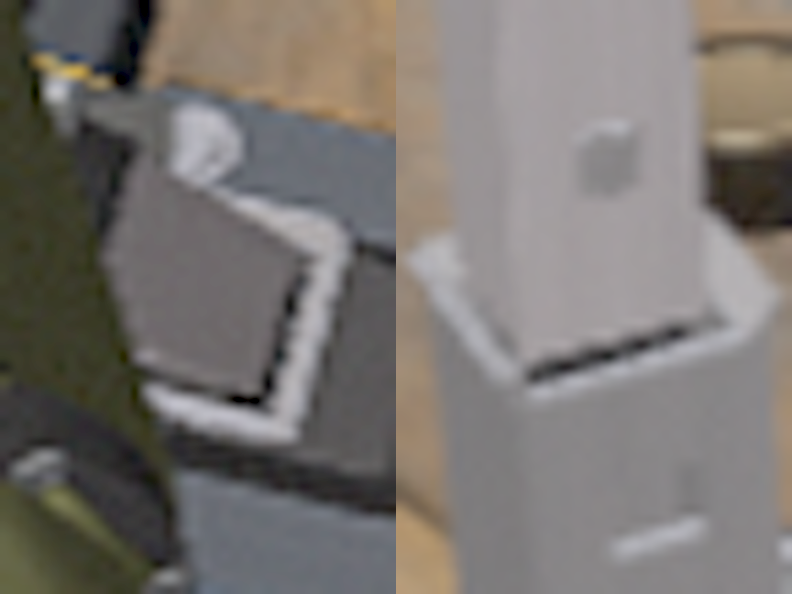

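Call:
carry_out(commands=[[1,[-1.8,-2,0],[0,0,0]],[1,[0,0,0],[0,0,0]],[1,[0,0,1.5],[0,0,0]],[1,[0,0,1.5],[0,0,0]],[1,[0,0,1],[0,0,0]],[1,[0,0,0],[0,0,0]]])

```text
time_s: 13.88
ee_pos: [0.4452, 0.2422, 0.1803]
eef_rot: [-3.141, 0.0, 1.305]
force: [0.5, -0.6, -2.9]
grip_width: 0.0337
grip_force: 25.0
```

```bash
python3 - <<'E'
from h import *
o=ctrl.get_obs();print(o["ee_pos"],o["force"],o["moment"])
E
```

```text
[0.44516066 0.24222663 0.18034809] [ 0.4592413  -0.57023445 -2.85745671] [ 0.05957121 -0.04561374 -0.02105309]
```

Free. Continue down.

Call:
carry_out(commands=[[1,[0,0,1.5],[0,0,0]],[1,[0,0,1.5],[0,0,0]],[1,[0,0,1.5],[0,0,0]],[1,[0,0,1.5],[0,0,0]],[1,[0,0,0],[0,0,0]]])

```text
time_s: 14.5
ee_pos: [0.4451, 0.2422, 0.1743]
eef_rot: [-3.141, 0.0, 1.305]
force: [0.5, -0.7, -2.3]
grip_width: 0.0337
grip_force: 25.0
```

Call:
carry_out(commands=[[1,[0,0,2],[0,0,0]],[1,[0,0,2],[0,0,0]],[1,[0,0,3],[0,0,0]],[1,[0,0,3],[0,0,0]],[1,[0,0,0],[0,0,0]]])

```text
time_s: 15.12
ee_pos: [0.4451, 0.2422, 0.1641]
eef_rot: [-3.141, 0.0, 1.305]
force: [-1.0, 0.1, -2.6]
grip_width: 0.0338
grip_force: 25.0
```

Call:
carry_out(commands=[[1,[0,0,3],[0,0,0]],[1,[0,0,3],[0,0,0]],[1,[0,0,3],[0,0,0]],[1,[0,0,3],[0,0,0]],[1,[0,0,0],[0,0,0]]])

```text
time_s: 15.75
ee_pos: [0.4451, 0.2422, 0.1522]
eef_rot: [-3.141, 0.0, 1.305]
force: [-0.3, -0.2, -2.5]
grip_width: 0.0336
grip_force: 25.0
```

Call:
carry_out(commands=[[1,[0,0,3],[0,0,0]],[1,[0,0,3],[0,0,0]],[1,[0,0,3],[0,0,0]],[1,[0,0,3],[0,0,0]],[1,[0,0,3],[0,0,0]],[1,[0,0,0],[0,0,0]]])

```text
time_s: 16.5
ee_pos: [0.4451, 0.2422, 0.1372]
eef_rot: [-3.141, 0.0, 1.305]
force: [-1.1, 0.3, -2.7]
grip_width: 0.0338
grip_force: 25.0
```

```bash
python3 - <<'E'
from h import *
o=ctrl.get_obs();print(o["ee_pos"],o["force"],o["moment"])
c=cam("scene")
a=-.265; f=10
x,y=np.int32(proj(c,[.445,.2422,.11])); w,h=22,29
im=cv2.resize(c[0][y-h:y+h,x-w:x+w],None,fx=f,fy=f,interpolation=cv2.INTER_CUBIC)
ey=np.array([-np.sin(a),np.cos(a)]); ex=np.array([np.cos(a),np.sin(a)])
for k in range(60,125,5):   # z scale on the sleeve's front plane, right edge
    p=np.array([.445,.2422])-.02125*ex-.02125*ey
    q=(proj(c,[*p,k/1000])-[x-w,y-h])*f+f/2-.5
    q=tuple(np.int32(q)); cv2.line(im,q,(q[0]+(25 if k%10==0 else 12),q[1]),(0,0,255),1)
    if k%10==0: cv2.putText(im,str(k),(q[0]+28,q[1]+4),0,.4,(0,0,255),1)
cv2.imwrite("pics/s6.png",im)
E
```

```text
[0.44508101 0.24216275 0.13718325] [-1.06755101  0.34128907 -2.70649356] [-0.02130407 -0.02022973  0.00163634]
```

View pics/s6.png

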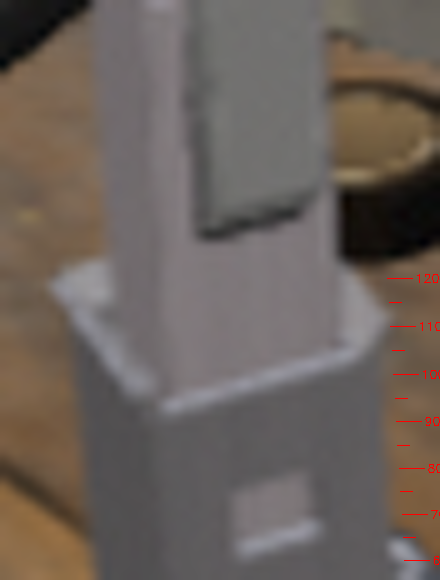

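Call:
carry_out(commands=[[0.6,[0,0,0],[0,0,0]],[0.3,[0,0,0],[0,0,0]],[0,[0,0,0],[0,0,0]],[0,[0,0,0],[0,0,0]],[0,[0,0,0],[0,0,0]],[0,[0,0,0],[0,0,0]]])

```text
time_s: 17.3
ee_pos: [0.4452, 0.2422, 0.1374]
eef_rot: [-3.142, 0.0, 1.305]
force: [-0.4, 0.6, -0.9]
grip_width: 0.0842
grip_force: 0.0
```

Call:
carry_out(commands=[[0,[0,0,-10],[0,0,0]],[0,[0,0,-30],[0,0,0]],[0,[0,0,-30],[0,0,0]],[0,[0,0,-10],[0,0,0]],[1,[0,0,0],[0,0,0]],[1,[0,0,0],[0,0,0]],[1,[0,0,0],[0,0,0]],[1,[0,0,0],[0,0,0]],[1,[0,0,0],[0,0,0]],[1,[0,0,0],[0,0,0]]])

```text
time_s: 18.55
ee_pos: [0.4452, 0.2422, 0.2174]
eef_rot: [-3.142, 0.0, 1.305]
force: [-0.2, 0.5, -0.6]
grip_width: 0.0375
grip_force: 0.0
```

```bash
python3 - <<'E'
from h import *
np.set_printoptions(precision=4,suppress=True)
o=ctrl.get_obs();print(o["ee_pos"],o["force"],o["grip_width"],o["time_s"])
for n in("scene","top"):
    c=cam(n)
    for t in("post","post_top","thumb_plate"): print(n,t,[(round(r["score"],2),np.round(r["at"],4)) for r in ctrl.place_of(t,n)][:1])
E
```

```text
[0.4452 0.2422 0.2174] [-0.2373  0.536  -0.5753] 0.03745753925638414 18.55
scene post [(0.91, array([0.4458, 0.2469, 0.0488]))]
scene post_top [(0.86, array([0.4449, 0.2448, 0.1885]))]
scene thumb_plate [(0.61, array([0.4278, 0.2441, 0.1577]))]
top post [(0.55, array([0.4495, 0.2426, 0.0527]))]
top post_top [(0.82, array([0.4455, 0.2402, 0.1907]))]
top thumb_plate [(0.49, array([0.4288, 0.25  , 0.1553]))]
```

Call:
carry_out(commands=[[1,[0,0,0],[0,0,0]],[1,[0,0,0],[0,0,0]],[1,[0,0,0],[0,0,0]],[1,[0,0,10],[0,0,0]],[1,[0,0,10],[0,0,0]],[1,[0,0,2],[0,0,0]],[1,[0,0,2],[0,0,0]],[1,[0,0,0],[0,0,0]]])

```text
time_s: 19.95
ee_pos: [0.4452, 0.2422, 0.1935]
eef_rot: [3.142, -0.0, 1.305]
force: [0.0, 0.2, 0.2]
grip_width: 0.0003
grip_force: 0.0
```

Call:
carry_out(commands=[[1,[0,0,1],[0,0,0]],[1,[0,0,1],[0,0,0]],[1,[0,0,1],[0,0,0]],[1,[0,0,1],[0,0,0]],[1,[0,0,1],[0,0,0]]])

```text
time_s: 20.58
ee_pos: [0.4452, 0.2422, 0.1885]
eef_rot: [3.141, -0.0, 1.305]
force: [-0.7, -0.6, 0.1]
grip_width: 0.0004
grip_force: 0.6
```

Call:
carry_out(commands=[[1,[0,0,1],[0,0,0]],[1,[0,0,1],[0,0,0]],[1,[0,0,1],[0,0,0]]])

```text
time_s: 20.95
ee_pos: [0.4452, 0.2422, 0.1854]
eef_rot: [3.142, -0.0, 1.305]
force: [-0.1, 1.1, -0.2]
grip_width: 0.0002
grip_force: 0.6
```

Call:
carry_out(commands=[[1,[0,0,1],[0,0,0]],[1,[0,0,1],[0,0,0]],[1,[0,0,1],[0,0,0]]])

```text
time_s: 21.32
ee_pos: [0.4452, 0.2422, 0.1824]
eef_rot: [3.142, -0.0, 1.305]
force: [-0.6, -0.3, 1.2]
grip_width: 0.0002
grip_force: 0.5
```

```bash
python3 - <<'E'
from h import *
np.set_printoptions(precision=4,suppress=True)
o=ctrl.get_obs();print(o["ee_pos"],o["force"])
ims=[]
for n in("scene","top"):
    c=cam(n)
    for t in("post","post_top","nib"): print(n,t,[(round(r["score"],2),np.round(r["at"],4)) for r in ctrl.place_of(t,n)][:1])
    x,y=np.int32(proj(c,[.445,.2422,.13])); im=c[0][max(0,y-40):max(0,y-40)+80,x-25:x+25]
    ims.append(cv2.resize(im,(375,600),interpolation=cv2.INTER_CUBIC))
cv2.imwrite("pics/s7.png",np.hstack(ims))
E
```

```text
[0.4452 0.2422 0.1824] [-0.6051 -0.3139  1.2268]
scene post [(0.59, array([0.4471, 0.2463, 0.0428]))]
scene post_top [(0.81, array([0.4455, 0.2455, 0.1823]))]
scene nib []
top post [(0.57, array([0.4473, 0.2409, 0.0422]))]
top post_top [(0.75, array([0.4467, 0.2408, 0.1842]))]
top nib []
```

View pics/s7.png

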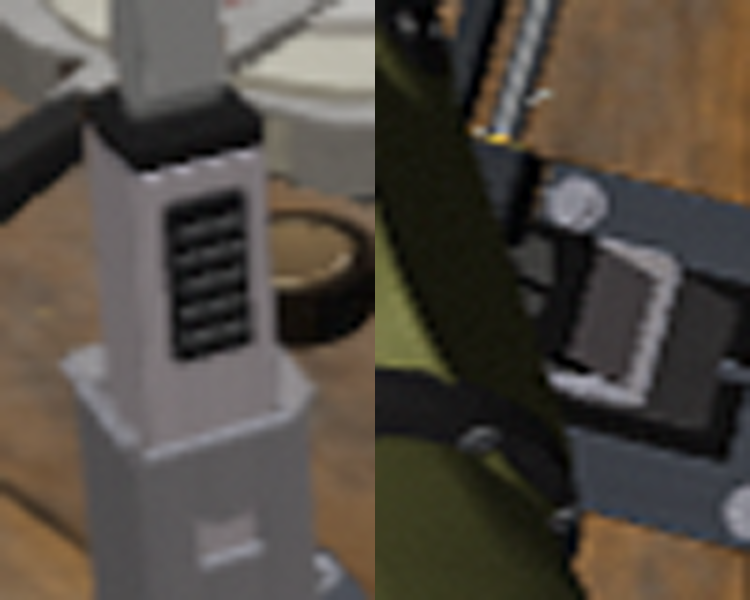

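Call:
carry_out(commands=[[1,[0,0,1],[0,0,0]],[1,[0,0,1],[0,0,0]],[1,[0,0,0],[0,0,0]]])

```text
time_s: 22.1
ee_pos: [0.4452, 0.2422, 0.1803]
eef_rot: [-3.142, 0.0, 1.305]
force: [-0.4, -0.6, -0.3]
grip_width: 0.0003
grip_force: 0.0
```

Call:
carry_out(commands=[[1,[0,0,1],[0,0,0]],[1,[0,0,0.5],[0,0,0]],[1,[0,0,0],[0,0,0]]])

```text
time_s: 22.48
ee_pos: [0.4452, 0.2422, 0.1789]
eef_rot: [-3.141, 0.0, 1.305]
force: [-0.5, -0.1, -0.3]
grip_width: 0.0004
grip_force: 0.1
```

Call:
carry_out(commands=[[1,[0,0,0.5],[0,0,0]],[1,[0,0,0.5],[0,0,0]],[1,[0,0,0],[0,0,0]]])

```text
time_s: 22.85
ee_pos: [0.4452, 0.2422, 0.1779]
eef_rot: [3.142, -0.0, 1.305]
force: [0.1, -0.0, 0.4]
grip_width: 0.0003
grip_force: 0.3
```

```bash
cat > n.py <<'E'
from h import *
np.set_printoptions(precision=4,suppress=True)
c=cam("scene")
for t in("post","post_top","nib","thumb_plate"): print(t,[(round(r["score"],2),np.round(r["at"],4)) for r in ctrl.place_of(t,"scene")][:1])
x,y=np.int32(proj(c,[.4246,.2478,.079])); print(x,y)
print(c[0][y-8:y+9,x-8:x+9].mean(2).astype(int))
E
python3 n.py
```

```text
post [(0.86, array([0.4462, 0.2468, 0.0383]))]
post_top [(0.67, array([0.4471, 0.2433, 0.1776]))]
nib []
thumb_plate [(0.64, array([0.4267, 0.2478, 0.1428]))]
176 263
[[ 90  90  88  88  88  90  89  90  90  91  92  89  89  88  90  90  90]
 [ 89  90  89  88  89  88  89  91  91  91  90  89  88  88  88  89  89]
 [ 90  91  89  89  87  89  90  90  91  89  90  88  88  89  89  91  90]
 [ 90  90  90  88  88  89  89  90  90  89  91  88  88  88  90  91  90]
 [ 90  90  89  88  89  89  89  90  90  90  90  88  88  89  91  90  89]
 [ 90  91  91  88  87  88  89  90  91  92  95  89  85  89  89  90  91]
 [ 89  89  90  89  89  90  91  89  87  87  92  89  85  89  89  89  91]
 [ 90  90  92 100  98  93  90  89  87  85  97  92  86  88  89  89  90]
 [ 90  90  91 100  98  90  89  88  91  96 104  94  86  88  87  90  89]
 [ 88  89  90 105 113 104  99  92 102 113 110  93  86  87  88  90  90]
 [ 90  91  90 106 118 115 115 114 121 129 138 124  98  88  88  90  90]
 [ 90  90  91 103 114 126 131 141 147 150 138 116  96  88  89  89  89]
 [ 90  90  90 109 135 146 139 132 118 108 104  95  89  88  88  89  90]
 [ 90  89  91 100 118 115 104  99  93  90  90  89  87  89  89  90  90]
 [ 89  90  90  92  94  91  87  88  89  89  92  90  88  87  89  89  90]
 [ 89  90  90  89  88  88  88  89  90  91  91  89  87  88  88  91  90]
 [ 89  90  90  90  88  87  88  89  90  90  90  90  87  87  88  89  90]]
```

Call:
carry_out(commands=[[1,[0,0,0.5],[0,0,0]],[1,[0,0,0.5],[0,0,0]],[1,[0,0,0],[0,0,0]]])

```text
time_s: 23.48
ee_pos: [0.4451, 0.2422, 0.1768]
eef_rot: [-3.141, 0.0, 1.305]
force: [-0.6, 1.8, 0.4]
grip_width: 0.0001
grip_force: 0.0
```

```bash
python3 n.py
```

```text
post [(0.92, array([0.4456, 0.2435, 0.032 ]))]
post_top [(0.91, array([0.4484, 0.243 , 0.1721]))]
nib [(0.92, array([0.4211, 0.2484, 0.0775]))]
thumb_plate [(0.79, array([0.4276, 0.2468, 0.1391]))]
176 263
[[ 89  91  90  88  87  89  89  91  91  90  89  89  89  88  89  90  90]
 [ 89  90  90  88  88  88  90  90  91  89  90  89  89  89  89  89  90]
 [ 90  90  89  88  89  89  89  91  90  90  91  89  89  89  90  90  89]
 [ 91  90  89  88  89  89  89  91  90  90  90  89  89  89  89  90  90]
 [ 90  91  90  89  89  89  89  91  89  90  90  88  88  89  89  89  90]
 [ 89  90  90  89  87  89  88  97 110 117 108  89  85  89  89  90  91]
 [ 89  91  90  88 106 116 129 141 144 151 117  80  85  89  90  89  89]
 [ 89  91  94 106 102 132 152 138 118 109  93  80  85  87  89  90  89]
 [ 90  92  92 108 100  99 110 105  95  91  84  83  85  88  89  89  90]
 [ 89  90  91 109  99  87  94  94  90  90  88  84  85  89  89  89  91]
 [ 90  91  90 108 101  89  91  92  90  89  93 102  96  89  88  89  90]
 [ 90  90  91 104 103  90  89  90  89  88  88  99  96  88  89  89  90]
 [ 89  90  91 110 133 126 103  92  86  86  89  91  89  88  88  90  90]
 [ 89  90  90 101 119 110  93  89  88  89  90  89  87  87  89  91  90]
 [ 89  91  90  92  94  91  88  89  89  89  90  89  86  87  89  90  91]
 [ 90  91  92  91  89  87  89  90  88  89  91  90  88  87  90  90  90]
 [ 91  89  90  89  88  88  89  89  89  90  91  90  88  88  89  90  90]]
```

Call:
carry_out(commands=[[1,[0,0,-10],[0,0,0]],[1,[0,0,-30],[0,0,0]],[1,[0,0,-30],[0,0,0]],[1,[0,0,0],[0,0,0]],[1,[0,0,0],[0,0,0]],[1,[0,0,0],[0,0,0]]])

```text
time_s: 24.48
ee_pos: [0.4449, 0.2421, 0.2461]
eef_rot: [-3.14, 0.001, 1.305]
force: [0.5, -0.1, -0.5]
grip_width: 0.0006
grip_force: 0.0
```

```bash
python3 n.py | head -4; python3 -c "
from h import *
o=ctrl.get_obs();print(o['ee_pos'],o['force'],[r['at'] for r in ctrl.place_of('tin','scene')][:1])"
```

```text
post [(0.89, array([0.4441, 0.2455, 0.0301]))]
post_top [(0.71, array([0.45  , 0.2446, 0.1741]))]
nib [(0.73, array([0.4227, 0.2484, 0.0781]))]
thumb_plate []
[0.44513193 0.24218066 0.2466607 ] [ 0.9446085   0.13895488 -0.3177074 ] [[0.4628, 0.0151, -0.0]]
```

```bash
python3 -c "
from station import ctrl
print(ctrl.hand_in())"
```

```text
the job is handed in; nothing more can be done
None
```

The post is in the steel receiver with its button out through the hole as the camera shows it (lock not tested by a further push), the tin is where it stood, and the job was handed in at about 25 s.

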